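Knock out the prop, catch the box lid on a finger and ease it shut

TASK

The lid of the wooden findings box is propped open on a thin rod. Push the rod over sideways towards the middle of the box with a finger so that it folds down, catch the lid on the outside of the finger while it is still well open, and lower it on the finger until it is fully shut, never letting it drop or slam. Do not pinch or lift anything and do not raise the lid; then take the hand clear and leave the loose things on the bench as they are.

Things in the scene. Friction and masses are not known exactly. Their poses are not given: they have to be found in the camera images.
- findings_box: the wooden box, fixed to the bench: 180 mm deep (x), 260 mm wide (y), 85 mm high to its rim, walls 9 mm, dark steel corners, spools and heel pieces inside. Origin at the centre of its underside; its x axis points from the front to the hinge at the back, y to its left as seen from the front, z up. Its front faces the robot, turned somewhat to the robot's right.
- lid (a joint): opening angle of the lid, rad: 0 shut on the rim, about 0.65 as it stands on the prop, 1.75 the end of its travel. The lid is a flat wooden board 211 mm from the hinge axis to its front edge, 266 mm wide, 11 mm thick, about 0.36 kg; nothing but the prop holds it up and it falls when the prop is gone (hinge friction is small).
- lid_edge (a point): middle of the lid's front lower edge (turns with the lid). Axes: x along the lid to the hinge, y to the left along the edge, z out of the lid's top face; the lid fills z from 0 to 11 mm. Shut, the lid overhangs the box's front by 31 mm, and this point is at rim height, 85 mm above the bench.
- lid_hinge (a point): middle of the lid's hinge axis, on the back rim of the box, 85 mm above the bench; axes as the box. The lid turns about this point's y axis.
- prop (a joint): angle of the prop rod, rad: 0 to about 0.12 at the start, standing up under the lid and leaning 0.03 to 0.15 rad to the box's right; it grows as the rod folds to the box's left (+y of the box), about 1.7 lying folded inside the box behind the front wall, where the shut lid clears it. It is held only by the lid's weight on its tip and slips out by itself beyond about 0.4.
- prop_tip (a point): centre of the rod's upper end (4.5 mm radius rubber end), which stands under the lid 25 mm in from the front edge. Axes: z along the rod, away from its pivot. The rod is 7 mm thick and 121 mm long from the pivot to this point; its pivot is on the inside of the box's front wall, 65 mm to the right of the middle and 12 mm under the rim.
- shoe_brush: loose shoe brush with a wooden back, 155 x 51 x 44 mm; origin at the centre of its underside; to be left alone
- wax: loose dark lump of cobbler's wax, 36 x 47 x 25 mm; origin at the centre of its underside; to be left alone
- polish_tin: loose round black tin, 80 mm across, 23 mm high; origin at the centre of its underside; to be left alone
- awl: loose awl with a wooden handle, 120 x 29 x 29 mm, lying; origin under its middle; to be left alone

How it is judged:
By the outcome, as a careful person would: the job done as asked, in the order asked, and still so for the second after the job is handed in, with the robot touching nothing.
It also fails if it takes over 42 s, if anything falls off the work surface, if the arm or the gripper's body presses on something with over 40 N, if the wrist force passes 120 N, or if a joint passes its speed limit or range.

ROBOT

A 6-joint arm with a two-finger parallel gripper is mounted at the origin on a cart in front of the work surface, level with it; the furniture and walls round the work are solid. World frame = base frame: x ahead of the robot, y to its left, z up, the work surface at z = 0. Lengths are in m, angles in rad, forces in N, time in s.
With the tool pointing down it reaches from about 0.35 to 0.975 m from the base axis. Payload 4.9 kg.
Tool frame: the origin (TCP) lies on the mounting face of the last link; the fingertips stand 173 mm ahead of it and the grasp point (between the pads) lies ctrl.pinch_z ahead of it (ctrl.pinch_z is the distance from the TCP to the grasp point, in m); z points along the fingers, y is the line along which they close (so a half turn about z gives the same grasp; the last joint's range is limited). The gripper opens to 85 mm and grips with 20 to 120 N. Pads are 22 mm wide; open, the fingers measure 114 mm over their backs; the gripper's body (76 mm by 85 mm) begins 54 mm behind the grasp point. The pads swing forward as they close: fully open they stand 13 mm farther back than shut.
Start: joints at [1.143, 0.053, 1.613, -0, 1.476, -0.119], TCP at [0.19, 0.595, 0.405] pointing down, gripper open.
Joint ranges: [-3.01, 3.01], [-1.01, 2.22], [0.06, 2.58], [-1.02, 4.17], [0.09, 2.62], [-3.14, 3.14]. Speed limits (rad/s): [2.57, 2.57, 3.14, 3.14, 3.14, 3.14].

INTERFACE

Orientations are given as a rotation vector (axis times angle).
In Python, from station import telemetry, eyes, ctrl gives the robot as it stands.
- The arm moves only by the tool apply_moves, never from a script. Its argument "plan" is a list of rows, each a list of 5 numbers: the finger opening in m, from 0 to 0.0854, then the shift along the tool's x, y, z in m, then the turn about the tool's z in rad. In form: [[jaw, x, y, z, roll], ...]. A call has 1 to 12 rows; each row is the pose to reach, as a shift and turn from the pose commanded when the call began, along the tool's axes at that moment; what a row does not reach only later rows make up. A row lasts 1/12 s, in which the tool goes at most 41.7 mm and 7.16 degrees, less where a joint would pass 70% of its speed; a pose out of reach is approached as far as the arm can. A call with a gripper value outside its range is refused whole. The fingers move at their own pace and stop on an object; "newtons" is the grip in N (left out, the last holds). Time passes only in rows, so rows that repeat a pose let the fingers close. It gives the time, the measured TCP pose, the force, the opening and the grip force at its end, in the units of the state.
- telemetry.get_obs(): the state, without advancing time (a new reading comes with each control period).
- eyes.get_image(name): name is "scene" or "side" or "wrist"; returns a dict with "img" (420x560x3 uint8, blue, green, red), "range_z" (420x560 float32, m along the optical axis (not along the pixel's ray), 0 where there is no reading), "K" (3x3 intrinsics, pixels), "pose" (4x4, takes a point from camera to world coordinates); the wrist camera has in their place "hand_eye" (4x4, takes a point from camera to tool coordinates, whose origin is the TCP and whose axes are the flange's). Camera axes: x right, y down, z forward; pixel columns grow to the right and rows downward; lengths in m; the calibration is good to about 2 mm. The wrist camera is an equidistant fisheye: a pixel r from the principal point sees the ray r / f radians off the axis. A picture is of the moment at which its call begins: read the wrist's pose just before it.
- ctrl.finish_job(): hands the job in; it is judged then, once.
Trained networks look in a picture, given as the dict that the camera call returned (one of the last four; its "shot" number tells which), for a name from the list of things; names that differ only in an ending like _2 or _b are one class to them, and where a whole thing is asked for, a point or a joint stands for the part that bears it (a point fixed in the world has none). Each returns a list of dicts, best first, with "confidence" (0 to 1); they miss things now and then, are a little off and sometimes report something else, mostly with a low value. They report only what shows in the picture. A call takes as long as a camera call.
- eyes.search_frame(thing, picture): "box" ([left, top, right, bottom] in pixels, round what is visible of it).
- eyes.outline_of(thing, picture): "region" (420x560 bool, what is visible of it) and "box" ([left, top, right, bottom] in pixels, round what is visible of it).
- eyes.tip_of(thing, picture): "point" ([column, row] in pixels: a listed point, or the origin of a listed thing).
The state is a dict: "t": time; "q": joint angles; "dq": joint speeds; "effort": joint torques, N m; "tool_pos": TCP position; "tool_rot": TCP orientation; "contact_force": force on the tool from outside, world axes, zero at the start; "wrist_torque": the same for the moment, N m; "opening": finger opening in m; "grip_force": force on a finger pad.
Only numpy, scipy, OpenCV 4.12 (cv2) and the standard library are available. Lean on these libraries where they do the work, as an engineer would, in place of code of your own. Each camera call takes 0.05 s, during which the arm holds its last target. There are 200 camera calls.

## Working session

There is one attempt and no reset: what is moved stays moved. The work goes in short steps, Python scripts to look and compute and a tool call to move; the robot and the scene stay as the last step left them, time stands still between calls to the robot, and variables do not carry over. Pictures are saved under pics/ and viewed, at most 10 in all, crops included, and the job is handed in when it is done.

Besides the shell and the picture viewer there is one more tool, called by a JSON object that holds its "method" and its "body". apply_moves: Moves the arm, as the interface text tells. Its arguments: {"type":"object","properties":{"plan":{"type":"array","items":{"type":"array","items":{"type":"number"}}},"newtons":{"type":"number"}},"required":["plan"]}

```bash
ls; mkdir -p pics; cat > h.py <<'E'
import numpy as np, cv2
from station import telemetry, eyes, ctrl
from scipy.spatial.transform import Rotation as R
def world(p,u,v,z=None):
    K=p["K"];P=p["pose"]
    if z is None:
        a=p["range_z"][int(v)-2:int(v)+3,int(u)-2:int(u)+3]; z=np.median(a[a>0])
    return P[:3,:3]@(np.array([(u-K[0,2])/K[0,0],(v-K[1,2])/K[1,1],1])*z)+P[:3,3]
def cloud(p,m):
    v,u=np.nonzero(m&(p["range_z"]>0)); z=p["range_z"][v,u];K=p["K"]
    c=np.c_[(u-K[0,2])/K[0,0]*z,(v-K[1,2])/K[1,1]*z,z]
    return c@p["pose"][:3,:3].T+p["pose"][:3,3]
E
python3 - <<'E'
from h import *
print(ctrl.pinch_z, telemetry.get_obs())
for n in ("scene","side"):
    p=eyes.get_image(n); cv2.imwrite(f"pics/{n}0.png",p["img"]); print(n,p["pose"].round(3).tolist(),p["K"].round(1).tolist())
    for t in ("lid_edge","lid_hinge","prop_tip","findings_box","shoe_brush","wax","polish_tin","awl"):
        r=eyes.tip_of(t,p)
        for d in r[:1]:
            try: print(t,d["confidence"],np.round(d["point"],1),world(p,*d["point"]).round(3))
            except Exception as e: print(t,d,e)
E
```

```text
pics
0.1547 {'t': 0.0, 'q': array([ 1.14299259e+00,  5.33562172e-02,  1.61429276e+00, -2.65310886e-05,
        1.47594342e+00, -1.19007513e-01]), 'dq': array([-9.13403074e-04,  4.42790039e-04, -2.73635760e-03,  2.58156014e-06,
        1.86643200e-03, -1.11893132e-03]), 'effort': array([-1.24998160e-04, -3.93719566e+01, -3.70157647e+01,  2.90909611e-05,
        7.52463442e-03, -2.37542645e-05]), 'tool_pos': array([0.18984196, 0.59519455, 0.40346378]), 'tool_rot': array([-4.83047792e-01, -3.10371188e+00,  3.03522080e-03]), 'contact_force': array([-0.27682158, -0.02859667, -0.92771311]), 'wrist_torque': array([ 0.00164102,  0.03839964, -0.01794999]), 'grip_force': 0.0, 'opening': 0.08540454574069169}
scene [[0.847, -0.318, 0.427, 0.076], [-0.532, -0.502, 0.681, -1.014], [-0.002, -0.804, -0.595, 0.693], [0.0, 0.0, 0.0, 1.0]] [[540.6, 0.0, 271.1], [0.0, 540.6, 207.8], [0.0, 0.0, 1.0]]
lid_edge 0.71 [236.1 153.8] [ 0.498 -0.213  0.155]
lid_hinge 0.71 [278.3 171.4] [ 0.508 -0.348  0.184]
prop_tip 0.79 [277.1 163.3] [ 0.513 -0.336  0.193]
findings_box 0.73 [258.  222.3] [ 0.472 -0.336  0.079]
shoe_brush 0.63 [277.4 340.1] [ 0.377 -0.551  0.029]
wax 0.94 [347.6 281.6] [ 0.564 -0.493  0.009]
polish_tin 0.78 [358.6 243. ] [ 0.638 -0.432  0.023]
awl 0.92 [173.  295.5] [ 0.287 -0.352  0.004]
side [[0.998, -0.044, 0.05, 0.408], [-0.064, -0.408, 0.911, -1.367], [-0.019, -0.912, -0.41, 0.569], [0.0, 0.0, 0.0, 1.0]] [[535.6, 0.0, 274.9], [0.0, 535.6, 203.7], [0.0, 0.0, 1.0]]
lid_edge 0.66 [272.9 149.4] [ 0.466 -0.285  0.208]
lid_hinge 0.25 [273.6 150. ] [ 0.468 -0.275  0.203]
prop_tip 0.59 [297.7 164.9] [ 0.512 -0.349  0.194]
findings_box 0.65 [300.5 228.2] [ 0.513 -0.399  0.076]
shoe_brush 0.9 [245.8 297. ] [ 0.397 -0.575  0.035]
wax 0.69 [340.1 280.1] [ 0.577 -0.505  0.016]
polish_tin 0.72 [372.5 261.1] [ 0.65  -0.457  0.025]
awl 0.6 [194.7 250.9] [ 0.29  -0.354  0.01 ]
```

View pics/scene0.png

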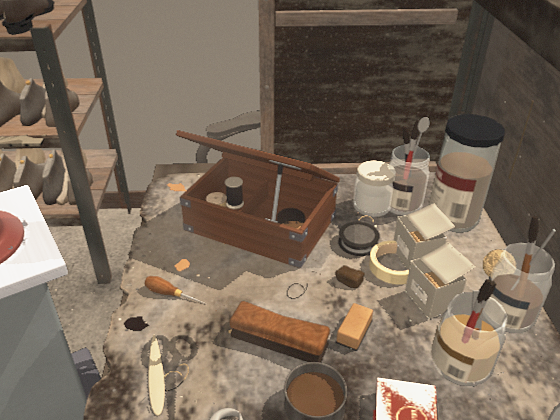

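View pics/side0.png

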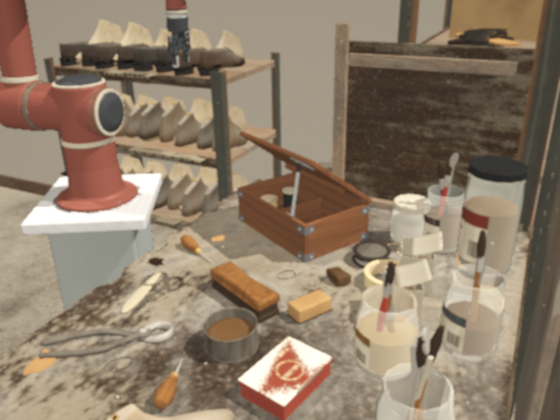

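The pictures show the box with its long front facing the scene camera (front corners at about (183,205) and (303,262)). The rod runs from about (276,222) to (277,163), and the lid stands open above it. Next I fit the box pose from depth.

```bash
cat > fit.py <<'E'
from h import *
from scipy.optimize import least_squares
C=[];L=[];S=[]
for n in ("scene","side"):
    p=eyes.get_image(n)
    m=np.zeros((420,560),bool)
    for t in ("findings_box","lid"):
        for d in eyes.outline_of(t,p)[:1]:
            m|=d["region"]; print(n,t,d["confidence"],d["box"])
    m=cv2.erode(m.astype(np.uint8),np.ones((3,3)))>0
    c=cloud(p,m); S.append(c); C.append(c[(c[:,2]>.015)&(c[:,2]<.075)])
    L.append(c[c[:,2]>.1])
def sd(a,x,y,th):
    d=(a[:,:2]-[x,y])@np.array([[np.cos(th),-np.sin(th)],[np.sin(th),np.cos(th)]])
    q=np.abs(d)-[.09,.13]
    return np.linalg.norm(np.maximum(q,0),axis=1)+np.minimum(q.max(1),0)
def fit(A,s0):
    return least_squares(lambda s:sd(A,*s),s0,loss="cauchy",f_scale=.002,x_scale=[.01,.01,.1])
for A in C+[np.vstack(C)]:
    rs=[fit(A,(.5,-.27,th)) for th in (.5,.8,1.1,1.4)]
    r=min(rs,key=lambda r:r.cost); print(len(A),r.x.round(4),r.cost/len(A))
x,y,th=r.x
np.save("box.npy",r.x)
Rb=np.array([[np.cos(th),-np.sin(th)],[np.sin(th),np.cos(th)]])
for A in L:
    b=np.c_[(A[:,:2]-[x,y])@Rb,A[:,2]]
    print(len(b),b.min(0).round(3),b.max(0).round(3))
    # lid: dist below plane through hinge (0.09,.085)
    ang=np.arctan2(b[:,2]-.085,.09-b[:,0]); 
    print(np.percentile(ang,[5,25,50,75,95]).round(3), np.percentile(np.hypot(b[:,2]-.085,.09-b[:,0]),[95,99]).round(3),np.percentile(b[:,1],[1,99]).round(3))
for n in ("scene","side"):
    p=eyes.get_image(n)
    for d in eyes.tip_of("prop_tip",p)[:1]:
        P=world(p,*d["point"]); print("tip",P.round(3),np.r_[(P[:2]-[x,y])@Rb,P[2]].round(3))
E
python3 fit.py
```

```text
scene findings_box 0.96 [175.7, 129.1, 342.4, 269.5]
scene lid 0.87 [178.9, 128.8, 339.4, 183.4]
side findings_box 0.88 [236.8, 131.1, 371.6, 264.3]
side lid 0.96 [239.6, 132.3, 368.6, 202.7]
7595 [ 0.5273 -0.2532  0.5501] 4.7729462588289195e-06
5288 [ 0.527  -0.252   0.5532] 3.836339748161933e-06
12883 [ 0.5271 -0.2526  0.5515] 4.407193708008965e-06
2123 [-0.08  -0.134  0.1  ] [0.079 0.131 0.222]
[0.427 0.592 0.654 0.671 0.695] [0.212 0.214] [-0.133  0.122]
1555 [-0.078 -0.135  0.1  ] [0.079 0.127 0.222]
[0.409 0.621 0.661 0.675 0.716] [0.212 0.213] [-0.134  0.105]
tip [ 0.512 -0.35   0.198] [-0.064 -0.075  0.198]
tip [ 0.515 -0.35   0.191] [-0.061 -0.077  0.191]
```

```bash
cat >> h.py <<'E'
bx,by,bth=np.load("box.npy")
Rb=np.array([[np.cos(bth),-np.sin(bth),0],[np.sin(bth),np.cos(bth),0],[0,0,1]]); Ob=np.array([bx,by,0])
def tob(P): return (np.asarray(P)-Ob)@Rb
def frb(P): return np.asarray(P)@Rb.T+Ob
def shift(target_b):   # tool-axes shift to a TCP target in box axes
    o=telemetry.get_obs(); T=R.from_rotvec(o["tool_rot"]).as_matrix()
    return T.T@(frb(target_b)-o["tool_pos"])
E
python3 - <<'E'
from h import *
o=telemetry.get_obs(); T=R.from_rotvec(o["tool_rot"]).as_matrix(); print(T.round(3), o["t"])
for s in (1,-1):
    y=s*Rb[:,0]; tl=T.T@y; print("roll so tool y = %d*boxx"%s, np.arctan2(-tl[0],tl[1]))
for w in ([.45,.2,.405],): print("via",(T.T@(np.array(w)-o["tool_pos"])).round(3))
print(frb([-.2,-.1,.405]), shift([-.2,-.1,.36]).round(3))
for n,P in dict(brush=[.39,-.56,0],awl=[.288,-.353,0],wax=[.57,-.5,0],tin=[.645,-.445,0]).items(): print(n,tob(P).round(3))
# rod cloud
for n in ("scene","side"):
    p=eyes.get_image(n)
    for t in ("prop",):
      for d in eyes.outline_of(t,p)[:1]:
        m=d["region"]; print(n,d["confidence"],d["box"],m.sum())
        c=tob(cloud(p,m)); c=c[(c[:,0]<-.03)]
        for z in np.arange(.08,.2,.02):
            k=c[abs(c[:,2]-z)<.01]
            if len(k): print(z.round(2),len(k),np.median(k,0).round(4))
E
```

```text
[[-0.953  0.304  0.   ]
 [ 0.304  0.953  0.   ]
 [-0.     0.    -1.   ]] 1.4
roll so tool y = 1*boxx 0.7104877614944684
roll so tool y = -1*boxx -2.431104892095325
via [-0.368 -0.298 -0.   ]
[ 0.40913172 -0.44256656  0.405     ] [-0.524 -0.922  0.045]
brush [-0.278 -0.19   0.   ]
awl [-0.256  0.04   0.   ]
wax [-0.093 -0.233  0.   ]
tin [-0.    -0.226  0.   ]
scene 0.69 [270.9, 162.6, 283.9, 219.1] 221
0.08 13 [-0.074  -0.0658  0.0865]
0.1 34 [-0.0734 -0.0678  0.1002]
0.12 36 [-0.0712 -0.0696  0.1204]
0.14 35 [-0.0692 -0.071   0.1405]
0.16 38 [-0.067  -0.0715  0.1593]
0.18 44 [-0.0654 -0.074   0.1819]
side 0.72 [292.1, 162.3, 302.4, 216.9] 185
0.08 7 [-0.0742 -0.0686  0.0887]
0.1 26 [-0.0718 -0.0684  0.0995]
0.12 28 [-0.07   -0.07    0.1197]
0.14 31 [-0.0686 -0.0715  0.1396]
0.16 30 [-0.0667 -0.0726  0.1595]
0.18 33 [-0.0647 -0.0739  0.1813]
```

{"method": "apply_moves", "body": {"plan": [[0.0854,-0.368,-0.298,-0.06,0.71],[0.0854,-0.368,-0.298,-0.06,0.71],[0.0854,-0.368,-0.298,-0.06,0.71],[0.0854,-0.368,-0.298,-0.06,0.71],[0.0854,-0.368,-0.298,-0.06,0.71],[0.0854,-0.368,-0.298,-0.06,0.71],[0.0854,-0.368,-0.298,-0.06,0.71],[0.0854,-0.368,-0.298,-0.06,0.71],[0.0854,-0.368,-0.298,-0.06,0.71],[0.0854,-0.368,-0.298,-0.06,0.71],[0.0854,-0.368,-0.298,-0.06,0.71],[0.0854,-0.368,-0.298,-0.06,0.71]]}}

```text
t: 2.6
tool_pos: [0.4516, 0.1964, 0.4658]
tool_rot: [1.536, 2.738, 0.001]
contact_force: [-0.2, -0.0, -0.4]
opening: 0.0856
grip_force: 0.0
```

```bash
python3 - <<'E'
from h import *
o=telemetry.get_obs(); T=R.from_rotvec(o["tool_rot"]).as_matrix(); print((Rb.T@T).round(3), o["t"],o["tool_pos"],o["q"].round(2))
print(shift([-.2,-.12,.465]))
p=eyes.get_image("scene")
for t in ("shoe_brush","awl","wax"):
    for d in eyes.outline_of(t,p)[:1]:
        c=tob(cloud(p,d["region"])); c=c[c[:,2]>.005]
        print(t,np.percentile(c,1,axis=0).round(3),np.percentile(c,99,axis=0).round(3))
        for y in np.arange(-.26,.12,.04):
            k=c[abs(c[:,1]-y)<.02]
            if len(k)>5: print("  y",y.round(2),"x max",np.percentile(k[:,0],98).round(3))
E
```

```text
[[ 0.003  1.     0.002]
 [ 1.    -0.003 -0.002]
 [-0.002  0.002 -1.   ]] 2.6 [0.45155986 0.19638468 0.46578259] [ 0.26 -0.3   1.84 -0.    1.61 -0.29]
[-0.54319397 -0.3691576   0.00130599]
shoe_brush [-0.291 -0.245  0.006] [-0.24  -0.095  0.047]
  y -0.26 x max -0.238
  y -0.22 x max -0.24
  y -0.18 x max -0.246
  y -0.14 x max -0.249
  y -0.1 x max -0.247
awl [-0.266  0.002  0.006] [-0.243  0.094  0.029]
  y 0.02 x max -0.246
  y 0.06 x max -0.244
  y 0.1 x max -0.245
wax [-0.098 -0.246  0.005] [-0.068 -0.203  0.026]
  y -0.26 x max -0.07
  y -0.22 x max -0.07
```

{"method": "apply_moves", "body": {"plan": [[0.0854,-0.04,-0.027,0,0],[0.0854,-0.54,-0.37,0,0],[0.0854,-0.54,-0.37,0,0],[0.0854,-0.54,-0.37,0,0],[0.0854,-0.54,-0.37,0,0],[0.0854,-0.54,-0.37,0,0],[0.0854,-0.54,-0.37,0,0],[0.0854,-0.54,-0.37,0,0],[0.0854,-0.54,-0.37,0,0],[0.0854,-0.54,-0.37,0,0],[0.0854,-0.54,-0.37,0,0],[0.0854,-0.54,-0.37,0,0]]}}

```text
t: 3.8
tool_pos: [0.4259, -0.3002, 0.4645]
tool_rot: [1.529, 2.744, 0.001]
contact_force: [1.5, 0.4, 0.6]
opening: 0.0853
grip_force: 0.0
```

{"method": "apply_moves", "body": {"plan": [[0.0854,-0.08,-0.1,0.04,0],[0.0854,-0.08,-0.1,0.08,0],[0.0854,-0.08,-0.1,0.115,0],[0.0854,-0.08,-0.1,0.115,0],[0.0854,-0.08,-0.1,0.115,0],[0.0854,-0.08,-0.1,0.115,0]]}}

```text
t: 4.3
tool_pos: [0.3822, -0.4194, 0.3452]
tool_rot: [-1.529, -2.736, -0.006]
contact_force: [0.8, 0.1, -0.4]
opening: 0.0858
grip_force: 0.0
```

```bash
python3 - <<'E'
from h import *
o=telemetry.get_obs(); tp=tob(o["tool_pos"]); T=R.from_rotvec(o["tool_rot"]).as_matrix()
print((Rb.T@T).round(3), o["t"],tp.round(4),o["q"].round(2))
ims=[]
for n in ("scene","side"):
    p=eyes.get_image(n); ims.append(p["img"])
    P=cloud(p,np.ones((420,560),bool)); c=(P-o["tool_pos"])@T
    k=c[(abs(c[:,0])<.06)&(abs(c[:,1])<.09)&(c[:,2]<.2)&(c[:,2]>-.02)]
    print(n,len(k))
    for z in np.arange(0,.18,.01):
        s=k[abs(k[:,2]-z)<.005]
        if len(s)>3: print(z.round(2),len(s),"x",s[:,0].min().round(3),s[:,0].max().round(3),"y",np.percentile(s[:,1],[1,99]).round(3))
cv2.imwrite("pics/hand.png",np.hstack([cv2.resize(i[0:300,140:400],(400,460)) for i in ims]))
E
```

```text
[[-0.     1.    -0.   ]
 [ 1.     0.     0.008]
 [ 0.008 -0.    -1.   ]] 4.3 [-0.2108 -0.0661  0.3452] [-0.96 -0.04  1.8   0.    1.38 -1.51]
scene 4815
0.0 525 x -0.039 0.035 y [-0.039  0.022]
0.01 347 x -0.039 0.027 y [-0.039  0.009]
0.02 345 x -0.039 0.029 y [-0.039  0.01 ]
0.03 331 x -0.04 0.027 y [-0.039  0.009]
0.04 283 x -0.039 0.03 y [-0.039  0.008]
0.05 120 x -0.025 0.01 y [-0.066  0.043]
0.06 383 x -0.017 0.012 y [-0.07   0.063]
0.07 388 x -0.021 0.011 y [-0.071  0.067]
0.08 298 x -0.021 0.011 y [-0.072  0.068]
0.09 313 x -0.019 0.012 y [-0.074  0.07 ]
0.1 300 x -0.019 0.012 y [-0.075  0.072]
0.11 221 x -0.016 0.012 y [-0.075  0.068]
0.12 96 x -0.015 0.006 y [-0.057  0.053]
0.13 146 x -0.013 0.011 y [-0.057  0.049]
0.14 159 x -0.013 0.011 y [-0.058  0.049]
0.15 137 x -0.013 0.009 y [-0.058  0.048]
0.16 46 x -0.012 0.009 y [-0.052  0.046]
side 3973
0.0 299 x -0.041 0.031 y [-0.037  0.033]
0.01 232 x -0.041 0.015 y [-0.037  0.025]
0.02 234 x -0.041 0.016 y [-0.037  0.029]
0.03 229 x -0.04 0.011 y [-0.037  0.029]
0.04 150 x -0.04 0.013 y [-0.038  0.024]
0.05 259 x -0.017 0.013 y [-0.067  0.065]
0.06 414 x -0.023 0.011 y [-0.068  0.068]
0.07 348 x -0.025 0.012 y [-0.07  0.07]
0.08 312 x -0.023 0.018 y [-0.071  0.071]
0.09 355 x -0.021 0.017 y [-0.072  0.071]
0.1 287 x -0.02 0.012 y [-0.073  0.073]
0.11 158 x -0.016 0.009 y [-0.073  0.071]
0.12 104 x -0.015 0.011 y [-0.056  0.056]
0.13 115 x -0.015 0.01 y [-0.056  0.057]
0.14 106 x -0.015 0.007 y [-0.057  0.058]
0.15 76 x -0.014 0.009 y [-0.055  0.054]
0.16 7 x -0.01 0.003 y [-0.048  0.048]
```

View pics/hand.png

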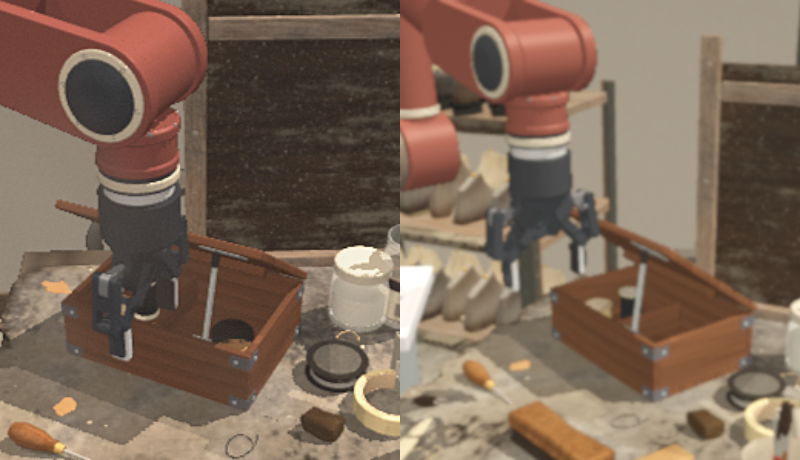

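The wide-open finger reaches 57 mm (tip) to 73 mm (knuckle) from the tool axis, and the body only 38–40 mm. So the knuckle can go in under the lid while the body stays in front of it. I'll measure that profile more finely.

```bash
python3 - <<'E'
from h import *
o=telemetry.get_obs(); tp=tob(o["tool_pos"]); T=Rb@np.array([[0,1,0],[1,0,0],[0,0,-1.]])
print(tp.round(4),o["t"])
k=[]
for n in ("scene","side"):
  for i in range(2):
    p=eyes.get_image(n)
    c=(cloud(p,np.ones((420,560),bool))-o["tool_pos"])@T
    k.append(c[(abs(c[:,0])<.05)&(abs(c[:,1])<.085)&(c[:,2]<.175)&(c[:,2]>.03)])
k=np.vstack(k)
for z in np.arange(.036,.17,.004):
    s=k[abs(k[:,2]-z)<.002]; a=s[s[:,1]>.03]; b=s[s[:,1]<-.03]
    f=lambda q:(len(q),np.percentile(q[:,1]*np.sign(q[0,1]),[50,97]).round(4).tolist(),np.percentile(q[:,0],[2,98]).round(3).tolist()) if len(q)>4 else None
    print(z.round(3),f(a),f(b))
print("enter from",shift([-.2,-.105,.247]).round(3))
E
```

```text
[-0.2096 -0.0668  0.3505] 4.4
0.036 None (183, [0.0356, 0.0382], [-0.023, 0.017])
0.04 None (184, [0.0358, 0.0383], [-0.023, 0.018])
0.044 None (117, [0.0365, 0.0385], [-0.018, 0.011])
0.048 (5, [0.0337, 0.0354], [-0.013, -0.009]) (101, [0.0366, 0.0384], [-0.013, 0.008])
0.052 (54, [0.0597, 0.0652], [-0.014, 0.011]) (191, [0.0378, 0.0659], [-0.014, 0.008])
0.056 (119, [0.0566, 0.0654], [-0.015, 0.009]) (435, [0.0579, 0.0681], [-0.015, 0.01])
0.06 (89, [0.0561, 0.0672], [-0.015, -0.003]) (357, [0.0531, 0.0691], [-0.015, 0.009])
0.064 (89, [0.0566, 0.0681], [-0.014, -0.004]) (265, [0.0621, 0.0697], [-0.014, 0.01])
0.068 (88, [0.0562, 0.068], [-0.015, -0.002]) (239, [0.0665, 0.0702], [-0.015, 0.01])
0.072 (72, [0.0588, 0.07], [-0.015, 0.001]) (223, [0.0668, 0.0708], [-0.014, 0.01])
0.076 (73, [0.0603, 0.0706], [-0.015, -0.002]) (202, [0.0682, 0.0717], [-0.015, 0.01])
0.08 (73, [0.0599, 0.0704], [-0.016, 0.01]) (220, [0.0688, 0.072], [-0.018, 0.012])
0.084 (97, [0.0602, 0.0703], [-0.019, 0.009]) (227, [0.0682, 0.0723], [-0.018, 0.013])
0.088 (105, [0.0601, 0.0717], [-0.019, 0.008]) (232,
[... 951 characters left out ...]
0.0539, 0.0573], [-0.013, 0.005])
0.136 (100, [0.0433, 0.0536], [-0.013, 0.009]) (107, [0.0547, 0.0573], [-0.013, 0.006])
0.14 (108, [0.0432, 0.0525], [-0.013, 0.01]) (106, [0.0524, 0.0571], [-0.015, 0.005])
0.144 (96, [0.0431, 0.0538], [-0.013, 0.01]) (121, [0.0533, 0.0575], [-0.014, 0.005])
0.148 (104, [0.0431, 0.0536], [-0.013, 0.009]) (100, [0.0519, 0.0569], [-0.014, 0.006])
0.152 (85, [0.043, 0.0494], [-0.013, 0.009]) (59, [0.0491, 0.056], [-0.014, 0.005])
0.156 (73, [0.0433, 0.0463], [-0.012, 0.009]) (40, [0.0487, 0.0507], [-0.013, 0.005])
0.16 (9, [0.043, 0.0442], [-0.004, 0.006]) (13, [0.0489, 0.0498], [-0.008, 0.008])
0.164 None None
0.168 None None
enter from [-0.037  0.01   0.106]
```

{"method": "apply_moves", "body": {"plan": [[0.0854,-0.038,0,0.04,0],[0.0854,-0.038,0,0.08,0],[0.0854,-0.038,0,0.1,0],[0.0854,-0.038,0,0.1,0],[0.0854,-0.038,0.02,0.1,0],[0.0854,-0.038,0.04,0.1,0],[0.0854,-0.038,0.055,0.1,0],[0.0854,-0.038,0.065,0.1,0],[0.0854,-0.038,0.07,0.1,0],[0.0854,-0.038,0.0745,0.1,0],[0.0854,-0.038,0.0745,0.1,0]]}}

```text
t: 5.52
tool_pos: [0.4664, -0.4133, 0.2504]
tool_rot: [1.53, 2.743, -0.001]
contact_force: [-1.0, 0.7, 0.7]
opening: 0.0858
grip_force: 0.0
```

```bash
cat > look.py <<'E'
import sys
from h import *
o=telemetry.get_obs(); tp=tob(o["tool_pos"])
print("t",o["t"],"tcp_b",tp.round(4),"F_b",(o["contact_force"]@Rb).round(1))
ims=[]
for n in ("scene","side"):
    p=eyes.get_image(n); ims.append(p["img"])
    for d in eyes.outline_of("prop",p)[:1]:
        c=tob(cloud(p,d["region"])); print(n,"rod",d["confidence"],len(c),np.percentile(c,[5,50,95],axis=0).round(3).tolist() if len(c) else "")
    for d in eyes.outline_of("lid",p)[:1]:
        c=tob(cloud(p,cv2.erode(d["region"].astype(np.uint8),np.ones((3,3)))>0))
        c=c[(abs(c[:,1])<.14)&(c[:,0]>-.13)&(c[:,0]<.05)&(c[:,2]>.06)]
        # top face or underside line: fit z-.085 = t*(.09-x) for the far parts
        a=np.arctan2(c[:,2]-.085,.09-c[:,0]); r=np.hypot(c[:,2]-.085,.09-c[:,0])
        h=r*np.sin(a); 
        g=np.arange(-.02,.8,.002); top=[np.sum(abs(r*np.sin(a-q)-.011)<.002) for q in g]; bot=[np.sum(abs(r*np.sin(a-q))<.002) for q in g]
        print(n,"lid",d["confidence"],len(c),"top-fit",g[np.argmax(top)].round(3),max(top),"bottom-fit",g[np.argmax(bot)].round(3),max(bot))
if len(sys.argv)>1: cv2.imwrite(f"pics/{sys.argv[1]}.png",np.hstack([cv2.resize(i[100:280,160:400],(400,300),interpolation=cv2.INTER_CUBIC) for i in ims]))
E
python3 look.py a1
```

```text
t 5.5167 tcp_b [-0.1359 -0.105   0.2504] F_b [-0.5  1.2  0.7]
scene lid 0.84 900 top-fit 0.614 237 bottom-fit 0.662 479
side rod 0.54 1076 [[-0.075, -0.133, 0.1], [0.007, -0.101, 0.154], [0.079, 0.086, 0.219]]
side lid 0.61 803 top-fit 0.596 187 bottom-fit 0.666 404
```

View pics/a1.png

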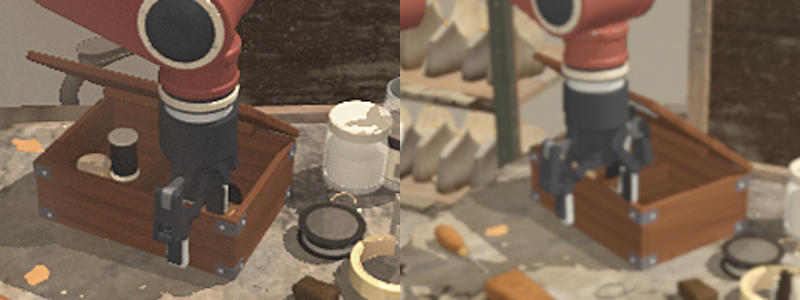

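{"method": "apply_moves", "body": {"plan": [[0.0854,0.006,0,0,0],[0.0854,0.012,0,0,0],[0.0854,0.016,0,0,0],[0.0854,0.02,0,0,0],[0.0854,0.024,0,0,0],[0.0854,0.028,0,0,0],[0.0854,0.032,0,0,0],[0.0854,0.036,0,0,0],[0.0854,0.04,0,0,0],[0.0854,0.044,0,0,0]]}}

```text
t: 6.65
tool_pos: [0.4426, -0.3757, 0.2497]
tool_rot: [-1.532, -2.743, -0.0]
contact_force: [0.2, -1.2, 0.8]
opening: 0.0857
grip_force: 0.0
```

```bash
python3 look.py a2
```

```text
t 6.65 tcp_b [-0.1365 -0.0606  0.2497] F_b [-0.4 -1.1  0.8]
scene lid 0.78 829 top-fit 0.598 245 bottom-fit 0.638 317
side lid 0.86 781 top-fit 0.57 193 bottom-fit 0.634 384
```

View pics/a2.png

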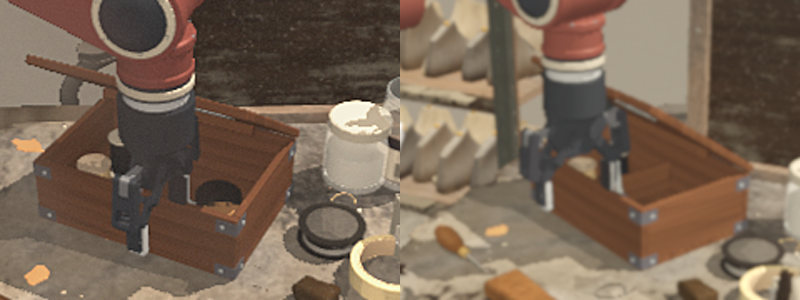

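The lid has eased about 0.03 rad lower as the rod tilts, so I continue the push.

{"method": "apply_moves", "body": {"plan": [[0.0854,0.003,0,0,0],[0.0854,0.006,0,0,0],[0.0854,0.01,0,0,0],[0.0854,0.014,0,0,0],[0.0854,0.018,0,0,0],[0.0854,0.022,0,0,0],[0.0854,0.026,0,0,0],[0.0854,0.03,0,0,0],[0.0854,0.034,0,0,0],[0.0854,0.034,0,0,0]]}}

```text
t: 7.78
tool_pos: [0.4245, -0.3464, 0.2494]
tool_rot: [-1.531, -2.742, -0.001]
contact_force: [-1.6, 0.3, -2.4]
opening: 0.0853
grip_force: 0.0
```

```bash
python3 look.py a3
```

```text
t 7.7833 tcp_b [-0.1365 -0.0261  0.2494] F_b [-1.2  1.1 -2.4]
scene lid 0.66 735 top-fit 0.57 256 bottom-fit 0.626 252
side lid 0.81 688 top-fit 0.562 178 bottom-fit 0.612 323
```

View pics/a3.png

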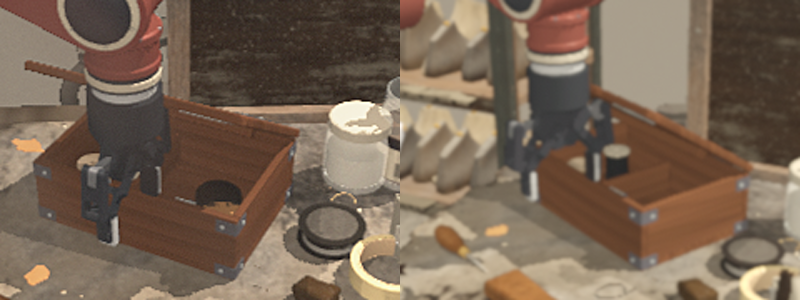

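The rod is no longer standing, and the lid rests on the finger at about 0.61 rad with a 2.4 N load. I'll back off slowly so the lid's edge comes onto the finger's sloping outer side.

{"method": "apply_moves", "body": {"plan": [[0.0854,0,-0.001,0,0],[0.0854,0,-0.003,0,0],[0.0854,0,-0.005,0,0],[0.0854,0,-0.007,0,0],[0.0854,0,-0.009,0,0],[0.0854,0,-0.011,0,0],[0.0854,0,-0.0125,0,0],[0.0854,0,-0.014,0,0],[0.0854,0,-0.0155,0,0],[0.0854,0,-0.017,0,0],[0.0854,0,-0.018,0,0],[0.0854,0,-0.019,0,0]]}}

```text
t: 9.08
tool_pos: [0.4087, -0.3572, 0.2497]
tool_rot: [1.532, 2.743, -0.0]
contact_force: [-0.6, -0.9, -2.1]
opening: 0.0856
grip_force: 0.0
```

```bash
python3 look.py a4
```

```text
t 9.0833 tcp_b [-0.1557 -0.0271  0.2497] F_b [-1.  -0.5 -2.1]
scene rod 0.58 1258 [[-0.089, -0.133, 0.108], [-0.068, -0.072, 0.192], [0.073, 0.115, 0.203]]
scene lid 0.59 863 top-fit 0.538 576 bottom-fit 0.596 244
side lid 0.62 718 top-fit 0.526 196 bottom-fit 0.578 196
```

View pics/a4.png

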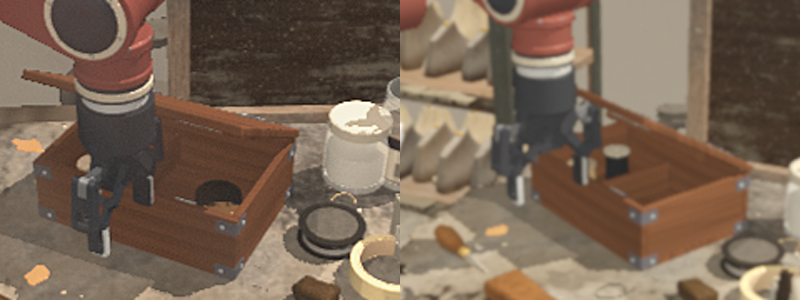

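{"method": "apply_moves", "body": {"plan": [[0.0854,-0.002,-0.0015,0.001,0],[0.0854,-0.004,-0.003,0.002,0],[0.0854,-0.006,-0.0045,0.003,0],[0.0854,-0.008,-0.006,0.0035,0],[0.0854,-0.01,-0.0075,0.0045,0],[0.0854,-0.012,-0.009,0.0055,0],[0.0854,-0.014,-0.0105,0.0065,0],[0.0854,-0.016,-0.012,0.0079,0],[0.0854,-0.018,-0.0135,0.009,0],[0.0854,-0.02,-0.015,0.01,0],[0.0854,-0.022,-0.0163,0.0113,0],[0.0854,-0.025,-0.0176,0.0125,0]]}}

```text
t: 10.38
tool_pos: [0.4068, -0.3878, 0.237]
tool_rot: [-1.532, -2.742, -0.0]
contact_force: [-3.1, -0.4, -1.0]
opening: 0.0851
grip_force: 0.0
```

```bash
python3 look.py a5
```

```text
t 10.3833 tcp_b [-0.1733 -0.0521  0.237 ] F_b [-2.9  1.3 -1. ]
scene lid 0.66 1970 top-fit 0.398 1648 bottom-fit 0.464 681
side rod 0.43 1555 [[-0.101, -0.133, 0.103], [-0.012, -0.072, 0.141], [0.078, 0.087, 0.176]]
side lid 0.83 1213 top-fit 0.402 949 bottom-fit 0.468 336
```

View pics/a5.png

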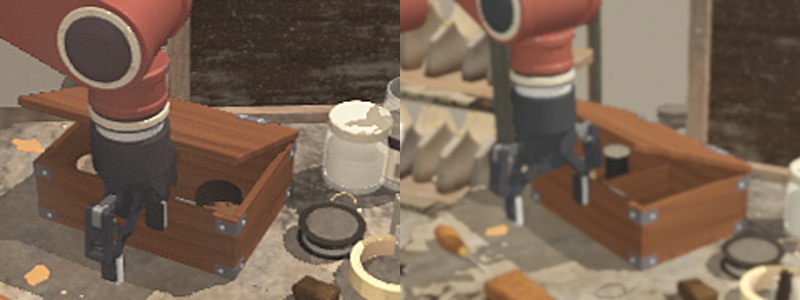

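The lid stands at 0.40 rad as the model predicts, leaning on the finger with about 3 N. I continue along the arc.

{"method": "apply_moves", "body": {"plan": [[0.0854,0,-0.0015,0.0016,0],[0.0854,0,-0.003,0.0032,0],[0.0854,0,-0.0044,0.0047,0],[0.0854,0,-0.0057,0.0064,0],[0.0854,0,-0.007,0.008,0],[0.0854,0,-0.0083,0.0096,0],[0.0854,0,-0.0095,0.0113,0],[0.0854,0,-0.0107,0.013,0],[0.0854,0,-0.0119,0.0148,0],[0.0854,0,-0.0129,0.0172,0],[0.0854,0,-0.0139,0.0196,0],[0.0854,0,-0.0148,0.0221,0]]}}

```text
t: 11.68
tool_pos: [0.3942, -0.3955, 0.2149]
tool_rot: [1.532, 2.743, -0.0]
contact_force: [-1.5, -0.4, -1.8]
opening: 0.0856
grip_force: 0.0
```

```bash
python3 look.py
```

```text
t 11.6833 tcp_b [-0.1881 -0.0521  0.2149] F_b [-1.5  0.5 -1.8]
scene rod 0.31 570 [[-0.265, 0.012, 0.0], [-0.255, 0.059, 0.018], [-0.24, 0.09, 0.027]]
scene lid 0.9 3197 top-fit 0.202 2908 bottom-fit 0.266 1165
side rod 0.33 2959 [[-0.108, -0.132, 0.1], [-0.01, -0.052, 0.117], [0.08, 0.103, 0.135]]
side lid 0.78 2184 top-fit 0.206 1958 bottom-fit 0.28 641
```

{"method": "apply_moves", "body": {"plan": [[0.0854,0,-0.0002,0.0018,0],[0.0854,0,-0.0005,0.0036,0],[0.0854,0,-0.0008,0.0054,0],[0.0854,0,-0.0011,0.0072,0],[0.0854,0,-0.0014,0.009,0],[0.0854,0,-0.0017,0.0108,0],[0.0854,0,-0.0019,0.0126,0],[0.0854,0,-0.0021,0.0144,0],[0.0854,0,-0.0023,0.0162,0],[0.0854,0,-0.0025,0.018,0],[0.0854,0,-0.0027,0.0198,0],[0.0854,0,-0.0028,0.0216,0]]}}

```text
t: 12.98
tool_pos: [0.3916, -0.3972, 0.1935]
tool_rot: [-1.532, -2.742, 0.002]
contact_force: [-5.7, -2.6, -1.7]
opening: 0.0854
grip_force: 0.0
```

```bash
python3 look.py
```

```text
t 12.9833 tcp_b [-0.1911 -0.0521  0.1935] F_b [-6.3  0.8 -1.7]
scene lid 0.91 3765 top-fit 0.096 3418 bottom-fit 0.16 1367
side lid 0.76 2747 top-fit 0.106 2464 bottom-fit 0.176 823
```

{"method": "apply_moves", "body": {"plan": [[0.0854,0,-0.0002,0.0018,0],[0.0854,0,-0.0004,0.0036,0],[0.0854,0,-0.0005,0.0054,0],[0.0854,0,-0.0006,0.0072,0],[0.0854,0,-0.0007,0.009,0],[0.0854,0,-0.0008,0.0107,0],[0.0854,0,-0.0009,0.0124,0],[0.0854,0,-0.001,0.014,0],[0.0854,0,-0.001,0.0155,0],[0.0854,0,-0.001,0.017,0],[0.0854,0,-0.001,0.0183,0],[0.0854,0,-0.001,0.0195,0]]}}

```text
t: 14.28
tool_pos: [0.3908, -0.3976, 0.1739]
tool_rot: [-1.532, -2.742, 0.001]
contact_force: [-4.9, -2.9, -1.6]
opening: 0.0855
grip_force: 0.0
```

```bash
python3 look.py a6
```

```text
t 14.2833 tcp_b [-0.1921 -0.0521  0.1739] F_b [-5.7  0.1 -1.6]
scene lid 0.72 4039 top-fit 0.004 3646 bottom-fit 0.068 1443
side lid 0.59 3186 top-fit 0.012 2836 bottom-fit 0.08 935
```

View pics/a6.png

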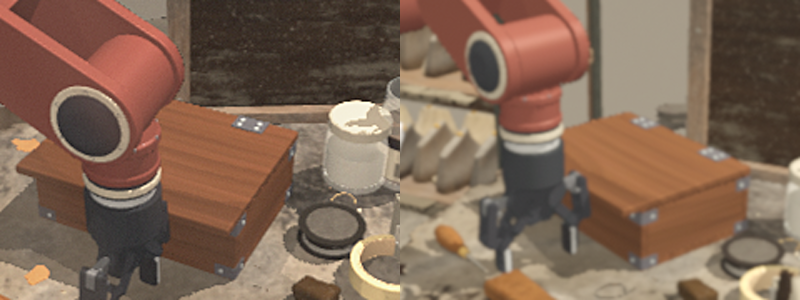

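The lid is about 0.008 rad (under 2 mm) from shut and the finger still carries it. I lower the last bit slowly.

{"method": "apply_moves", "body": {"plan": [[0.0854,0,0,0.0005,0],[0.0854,0,0,0.001,0],[0.0854,0,0,0.0015,0],[0.0854,0,0,0.002,0],[0.0854,0,0,0.0025,0],[0.0854,0,0,0.003,0],[0.0854,0,0,0.0035,0],[0.0854,0,0,0.0035,0]]}}

```text
t: 15.25
tool_pos: [0.3912, -0.398, 0.1712]
tool_rot: [1.532, 2.741, -0.001]
contact_force: [-4.1, -2.9, 0.7]
opening: 0.0853
grip_force: 0.0
```

```bash
python3 look.py
```

```text
t 15.25 tcp_b [-0.1919 -0.0526  0.1712] F_b [-5.  -0.3  0.7]
side lid 0.89 3133 top-fit 0.01 2807 bottom-fit 0.08 912
```

{"method": "apply_moves", "body": {"plan": [[0.0854,0,-0.001,0,0],[0.0854,0,-0.003,0,0],[0.0854,0,-0.006,0,0],[0.0854,0,-0.01,0,0],[0.0854,0,-0.014,0,0],[0.0854,0,-0.014,-0.01,0],[0.0854,0,-0.014,-0.04,0],[0.0854,0,-0.014,-0.08,0],[0.0854,0,-0.014,-0.12,0],[0.0854,0,-0.014,-0.16,0],[0.0854,0,-0.03,-0.19,0],[0.0854,0,-0.06,-0.2,0]]}}

```text
t: 16.55
tool_pos: [0.3415, -0.429, 0.3786]
tool_rot: [1.522, 2.736, -0.007]
contact_force: [-0.3, -0.6, 0.6]
opening: 0.0853
grip_force: 0.0
```

{"method": "apply_moves", "body": {"plan": [[0.0854,0,-0.04,-0.02,0],[0.0854,0,-0.06,-0.03,0],[0.0854,0,-0.06,-0.03,0],[0.0854,0,-0.06,-0.03,0]]}}

```text
t: 16.88
tool_pos: [0.288, -0.4608, 0.4023]
tool_rot: [1.534, 2.739, -0.002]
contact_force: [0.0, 0.8, -0.3]
opening: 0.0857
grip_force: 0.0
```

```bash
python3 look.py; python3 - <<'E'
from h import *
p=eyes.get_image("scene"); cv2.imwrite("pics/fin.png",p["img"])
for t in ("shoe_brush","awl","wax","polish_tin"):
    for d in eyes.tip_of(t,p)[:1]: print(t,np.round(d["point"],1))
E
```

```text
t 16.8833 tcp_b [-0.3127 -0.0521  0.4023] F_b [ 0.5  0.7 -0.3]
scene lid 0.97 6424 top-fit 0.002 5715 bottom-fit 0.064 2226
side rod 0.68 407 [[-0.096, -0.246, 0.001], [-0.088, -0.231, 0.018], [-0.065, -0.202, 0.025]]
side lid 0.91 3830 top-fit 0.01 3389 bottom-fit 0.07 1228
awl [175.9 297.2]
wax [347.8 280. ]
polish_tin [354.5 242. ]
```

View pics/fin.png

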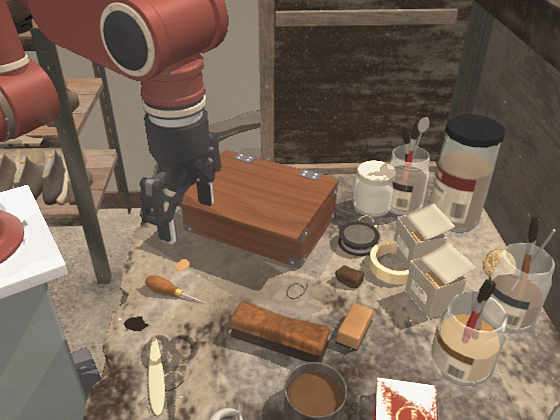

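The final picture shows the lid flat on the box (top around (260,200)), the hand clear at (180,200), and the brush, awl, wax and tin where they were.

```bash
python3 -c "
from station import ctrl
print(ctrl.finish_job())"
```

```text
the job is handed in; nothing more can be done
None
```

The job is handed in: the rod was pushed over to the box's left, and the lid was caught on the outside of the finger at about 0.61 rad and lowered on it until shut, with the hand clear by 17 s and the loose things where they were.

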